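# Nest the pantry tins

## Robot

A 6-joint arm with a two-finger parallel gripper is mounted at the origin on the work surface. World frame = base frame: x ahead of the robot, y to its left, z up, the work surface at z = 0. Lengths are in m, angles in rad, forces in N, time in s.
With the tool pointing down it reaches from about 0.35 to 0.975 m from the base axis. Payload 7.1 kg.
Tool frame: the origin (TCP) lies midway between the tips of the shut fingers; the grasp point (between the pads) lies 19 mm behind it; z points along the fingers, y is the line along which they close (so a half turn about z gives the same grasp; the last joint's range is limited). The gripper opens to 88 mm and grips with 3 to 60 N. Pads are 20 mm wide; open, the fingers measure 115 mm over their backs; the gripper's body (75 mm by 178 mm) begins 61 mm behind the grasp point.
Start: joints at [-1.288, 0.423, 1.63, -0, 1.089, -0.019], TCP at [0.186, -0.597, 0.223] pointing down, gripper open.
Joint ranges: [-3, 3], [-0.9, 2.11], [0.09, 2.58], [-1.31, 4.45], [0.11, 2.69], [-2.54, 2.54]. Speed limits (rad/s): [2.39, 2.39, 3.01, 3.14, 3.14, 3.14].

## Interface

Orientations are given as a unit quaternion [w, x, y, z].
In Python, from station import move_pose, movel, movej, command_gripper, wait, inverse_kinematics, read_camera, camera_info, MotionError, job_done, get_time, get_joint_pos, get_qvel, get_effort, get_tcp_pos, get_ee_rot, get_ft_force, get_ft_torque, get_grip_width, get_finger_force gives the robot as it stands. Calls block until the motion is done:
- move_pose(position, orientation): joint-space move of the TCP to a pose.
- movel(position, frame=None, v=0.15, until_force=None): straight line of the TCP; frame=None keeps the orientation; v is the mean speed in m/s. With until_force (N) it stops when the force on the tool has changed by that much, and returns True; else False.
- movej(angles): joint-space move.
- command_gripper(opening): opening from 0.0 (shut) to 1.0 (fully open); the grip force is fixed at half the most; returns when the fingers have stopped.
- wait(seconds).
- inverse_kinematics(position, orientation): joint angles nearest the present ones, or None.
- read_camera(name): name is "side" or "top" or "wrist"; returns the picture (400x640x3 uint8, red, green, blue); there is no depth.
- camera_info(name): a dict with "intrinsics" (3x3 intrinsics, pixels), "T" (4x4, takes a point from camera to world coordinates); the wrist camera has in their place "tool_from_camera" (4x4, takes a point from camera to tool coordinates, whose origin is the TCP and whose axes are the flange's). Camera axes: x right, y up, looking along -z (the intrinsics and any distortion apply to the point x, -y, -z); pixel columns grow to the right and rows downward; lengths in m; the calibration is good to about 2 mm. The wrist camera is an equidistant fisheye: a pixel r from the principal point sees the ray r / f radians off the axis. A picture is of the moment at which its call begins: read the wrist's pose just before it. camera_info takes no time and is no camera call.
A pose or a line that the arm cannot do raises MotionError and nothing moves.
- job_done(): hands the job in; it is judged then, once.
Readings, each from a call of its own:
- get_time(): time.
- get_joint_pos(): joint angles.
- get_qvel(): joint speeds.
- get_effort(): joint torques, N m.
- get_tcp_pos(): TCP position.
- get_ee_rot(): TCP orientation.
- get_ft_force(): force on the tool from outside, world axes, zero at the start.
- get_ft_torque(): the same for the moment, N m.
- get_grip_width(): opening from 0.0 (shut) to 1.0 (fully open).
- get_finger_force(): force on a finger pad.
Only numpy, scipy, OpenCV 4.12 (cv2) and the standard library are available. Lean on these libraries where they do the work, as an engineer would, in place of code of your own. Each camera call takes 0.05 s, during which the arm holds its last target. There are 200 camera calls.

## Task

Put the three square enamel tins away as one nest, largest first: lower the cream tin all the way down into the green one, and after that lower the red tin, which has to be stood up from its side, mouth upwards all the way down into the cream one. Set the tins down gently rather than dropping them, leave the green tin standing where it is, and do not disturb the jars or the funnel.

Things in the scene. Friction and masses are not known exactly. Their poses are not given: they have to be found in the camera images.
- large_mid (a point): Largest tin: green enamelled square open-topped box, outside 82 x 82, height 70, walls and floor 4 (inside 74 x 74). It stands upright. Point at its centre, 35 above its underside; z up to the mouth, x and y normal to its sides.
- large_floor (a point): Centre of the upper face of the green tin's floor, 4 above its underside; same axes.
- medium_mid (a point): Middle tin: cream enamelled square open-topped box, outside 68 x 68, height 100, walls and floor 3.5 (inside 61 x 61), about 0.32 kg, upright. Point at its centre, 50 above its underside; z up to the mouth, x and y normal to its sides.
- medium_foot (a point): Centre of the cream tin's underside; axes as medium_mid. Fully inside the green tin it has 3 play on each side and its rim stands 34 above the green rim, so it can be held by the outside of its top while lowered.
- medium_floor (a point): Centre of the upper face of the cream tin's floor, 3.5 above its underside; same axes.
- small_mid (a point): Smallest tin: red enamelled square open-topped box, outside 56 x 56, length 130, walls and floor 3, about 0.22 kg; at the start it lies on one side. Point at its centre. x runs along its length from closed foot to open mouth (mouth 65 along +x, foot 65 along -x); y and z are normal to its sides (z up while it lies as at the start). Standing upright, x points up.
- small_foot (a point): Centre of the red tin's underside (outer face of its closed end); axes as small_mid. Fully inside the cream tin it has 2.5 play on each side and its rim stands 33.5 above the cream rim. Lying, it can be gripped across its sides 25 from the mouth, gripper tilted 45 degrees over the mouth, turned onto its foot, then regripped from above.
- jar_pickle1: Bystander: closed pickle jar, green, lid aluminium, diameter 76, height 120; origin at the centre of its underside, z up.
- jar_pickle2: Bystander: closed pickle jar like the other, green, diameter 76, height 120; origin at the centre of its underside, z up.
- jar_jam: Bystander: closed dark red jam jar, diameter 66, height 95; origin at the centre of its underside, z up.
- jar_peach: Bystander: closed orange peach jar, diameter 66, height 95; origin at the centre of its underside, z up.
- funnel: Bystander: blue plastic canning funnel standing wide end down, diameter 110, height 70; origin at the centre of its underside, z up.
There are look-alikes about, which are no part of the job. Leave any blue, turquoise or yellow look-alike of the part that bears small_mid alone.

How it is judged:
By the outcome, as a careful person would: the job done as asked, in the order asked, and still so for the second after the job is handed in, with the robot touching nothing.
It also fails if it takes over 72 s, if anything falls off the work surface, if the arm or the gripper's body presses on something with over 40 N, if the wrist force passes 120 N, or if a joint passes its speed limit or range.

## Working session

There is one attempt and no reset: what is moved stays moved. The work goes in short steps, each a Python script; the robot and the scene stay as the last script left them, time stands still between calls to the robot, and variables do not carry over. Pictures are saved under pics/ and viewed, at most 10 in all, crops included, and the job is handed in when it is done.

```bash
ls; mkdir -p pics
python3 - <<'E'
from station import *
import cv2,numpy as np
np.set_printoptions(precision=4,suppress=True)
for n in ("side","top","wrist"):
    i=camera_info(n); print(n,i)
    cv2.imwrite(f"pics/{n}0.png",read_camera(n)[:,:,::-1])
print(get_tcp_pos(),get_ee_rot(),get_time(),get_joint_pos())
a=cv2.imread("pics/top0.png");b=cv2.imread("pics/side0.png")
cv2.imwrite("pics/both0.png",cv2.resize(np.vstack([a,b]),(800,600)) if 0 else np.vstack([a,b])[:,:])
E
```

```text
pics
side {'intrinsics': array([[508.1167,   0.    , 324.9384],
       [  0.    , 508.1167, 197.9985],
       [  0.    ,   0.    ,   1.    ]]), 'T': array([[-0.966 ,  0.1748, -0.1906,  0.258 ],
       [-0.258 , -0.7026,  0.6632,  0.9119],
       [-0.018 ,  0.6898,  0.7238,  1.0808],
       [ 0.    ,  0.    ,  0.    ,  1.    ]])}
top {'intrinsics': array([[463.2007,   0.    , 318.4066],
       [  0.    , 463.2007, 201.8044],
       [  0.    ,   0.    ,   1.    ]]), 'T': array([[-0.0046,  0.9947, -0.1028,  0.4043],
       [-1.    , -0.0041,  0.0051, -0.0626],
       [ 0.0047,  0.1028,  0.9947,  1.3951],
       [ 0.    ,  0.    ,  0.    ,  1.    ]])}
wrist {'intrinsics': array([[309.7069,   0.    , 318.348 ],
       [  0.    , 309.7069, 196.6468],
       [  0.    ,   0.    ,   1.    ]]), 'tool_from_camera': array([[ 0.0007,  0.9655,  0.2603,  0.0712],
       [ 1.    , -0.0005, -0.0007,  0.0011],
       [-0.0006,  0.2603, -0.9655, -0.1613],
       [ 0.    ,  0.    ,  0.    ,  1.    ]])}
[ 0.1857 -0.5963  0.2221] [-0.0006  0.9886  0.1503 -0.0001] 0.15 [-1.288   0.4237  1.6305  0.      1.0886 -0.019 ]
```

View pics/top0.png

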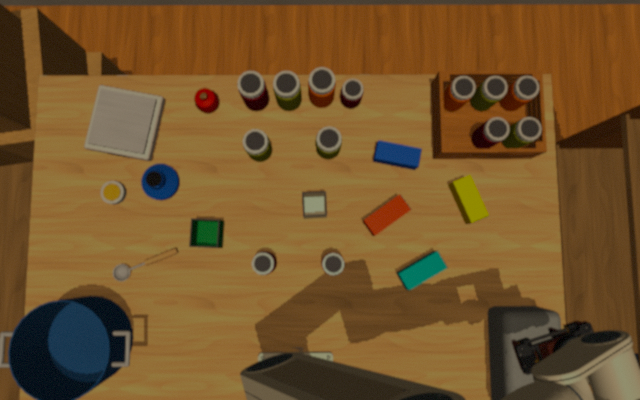

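View pics/side0.png

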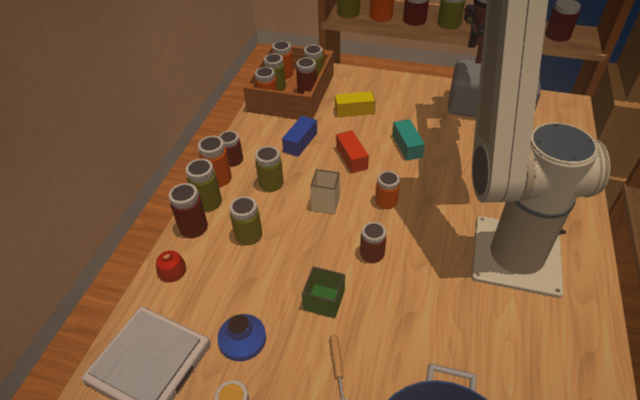

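Top view shows the green tin at (207,233), cream at (314,204), and red at (387,214). Three others resemble the red one: blue (397,154), yellow (468,199) and turquoise (422,270). Only (387,214) is red, as the task describes, so I'll take that one. Next I'll confirm it, and find its mouth, in an enlarged crop.

```bash
cat > h.py <<'E'
from station import *
import cv2,numpy as np
from scipy.spatial.transform import Rotation as R
np.set_printoptions(precision=4,suppress=True)
def ray(name,px):
    i=camera_info(name);K=i['intrinsics'];T=i['T']
    d=np.array([(px[0]-K[0,2])/K[0,0],-(px[1]-K[1,2])/K[1,1],-1.]);return T[:3,3],T[:3,:3]@d
def plane(name,px,z):
    o,d=ray(name,px);return o+d*(z-o[2])/d[2]
def wray(px,p,q):
    i=camera_info('wrist');K=i['intrinsics'];C=i['tool_from_camera']
    v=np.array([(px[0]-K[0,2])/K[0,0],(px[1]-K[1,2])/K[1,1]]);th=np.linalg.norm(v)
    s=v*np.sinc(th/np.pi);d=np.array([s[0],-s[1],-np.cos(th)])
    Rt=R.from_quat(np.r_[q[1:],q[0]]).as_matrix()
    return p+Rt@C[:3,3],Rt@C[:3,:3]@d
def wplane(px,z,p,q):
    o,d=wray(px,p,q);return o+d*(z-o[2])/d[2]
def blob(m,seed=None):
    cs=cv2.findContours(m.astype(np.uint8),cv2.RETR_EXTERNAL,cv2.CHAIN_APPROX_NONE)[0]
    if seed is None: return max(cs,key=cv2.contourArea)
    return min((c for c in cs if cv2.contourArea(c)>60),key=lambda c:np.hypot(*(np.array(cv2.minAreaRect(c)[0])-seed)))
def rect(P):
    r=cv2.minAreaRect((np.asarray(P)[:,:2]*1000).astype(np.float32));return np.array(r[0])/1000,np.array(r[1]),r[2]
def quat(Rm):
    q=R.from_matrix(Rm).as_quat();return np.r_[q[3],q[:3]]
def down(a):  # tool down, closing axis y at angle a in world
    y=np.array([np.cos(a),np.sin(a),0]);z=np.array([0,0,-1.]);return quat(np.c_[np.cross(y,z),y,z])
E
python3 - <<'E'
from h import *
t=cv2.imread("pics/top0.png");s=cv2.imread("pics/side0.png")
h=cv2.cvtColor(t,cv2.COLOR_BGR2HSV)
for n,p in (("green",(207,222)),("greenin",(207,233)),("cream",(314,204)),("creamwall",(314,193)),("red",(387,214)),("wood",(350,180))): print(n,h[p[1],p[0]])
H,S,V=[h[...,i].astype(int) for i in range(3)]
for n,m,z,seed in (("green",(H>40)&(H<90)&(S>90),.07,(207,233)),("cream",(S<80)&(V>80),.1,(314,204)),("red",((H<10)|(H>172))&(S>170)&(V>90),.056,(387,214))):
    c=blob(m,seed);P=np.array([plane("top",q,z) for q in c[:,0]]);print(n,cv2.minAreaRect(c),cv2.contourArea(c),rect(P))
a=cv2.resize(t[180:250,350:430],None,fx=5,fy=5,interpolation=3);b=cv2.resize(s[115:185,320:400],None,fx=5,fy=5,interpolation=3)
c=cv2.resize(t[185:255,180:260],None,fx=5,fy=3.4,interpolation=3)[:230,:400];d=cv2.resize(t[180:226,280:360],None,fx=5,fy=5,interpolation=3)
cv2.imwrite("pics/crop1.png",np.vstack([np.hstack([a,b]),np.hstack([c,d])]))
E
```

```text
green [ 67 227  82]
greenin [ 66 238  88]
cream [ 35  51 150]
creamwall [ 18 103  79]
red [  9 245 149]
wood [ 21 148 145]
green ((206.5430908203125, 232.724609375), (30.009279251098633, 25.682619094848633), 3.1798300743103027) 701.5 (array([0.4537, 0.25  ]), array([85.4267, 73.4611]), 87.7676773071289)
cream ((313.5, 204.0), (16.0, 21.0), 90.0) 311.0 (array([ 0.532 , -0.0555]), array([59.0777, 45.167 ]), 89.76929473876953)
red ((386.1497802734375, 214.56396484375), (18.684528350830078, 44.993682861328125), 54.090274810791016) 754.0 (array([ 0.5048, -0.266 ]), array([ 53.8037, 131.5162]), 35.341064453125)
```

View pics/crop1.png

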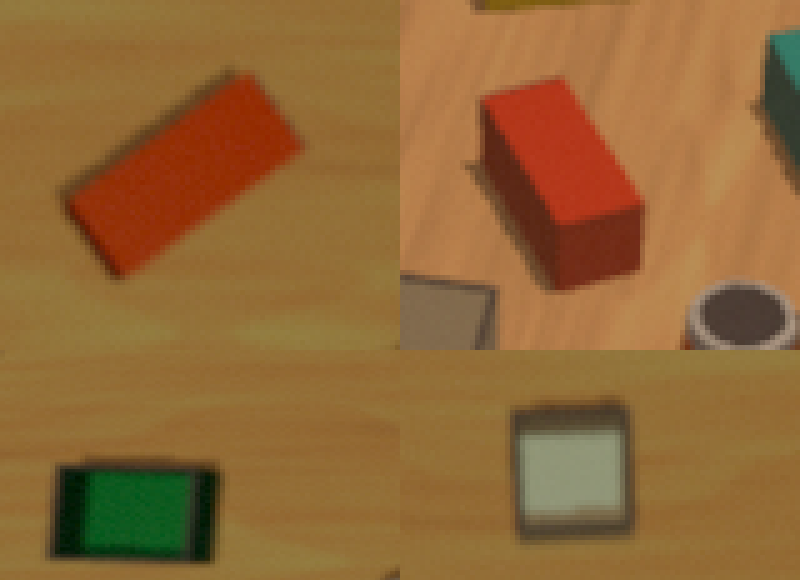

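The enlarged crop confirms the red tin. Its near end in the side view, crop (600,245), is a solid closed face, so that's the foot. The mouth is at the far end, around top pixel (404,201). Next, close looks at green and then cream with the wrist camera.

Run:
```python
from h import *
d=np.array(plane("top",(403,202),.056)-plane("top",(369,227),.056));d[2]=0;d/=np.linalg.norm(d);print("d",d)
def look(n,xy,z=.22):
    move_pose([xy[0],xy[1],z],down(-np.pi/2))
    wait(.15);p,q=get_tcp_pos(),get_ee_rot();im=read_camera("wrist")[:,:,::-1];cv2.imwrite(f"pics/{n}.png",im)
    np.savez(f"{n}.npz",p=p,q=q);print(n,p,q,get_time(),get_joint_pos());return im
a=look("wg",(.454,.25));b=look("wc",(.535,-.056),.24)
cv2.imwrite("pics/wgc.png",np.vstack([a[60:360,100:540],b[60:360,100:540]]))
# red reachability
for s,c in (("over",-1),("after",1)):
    z=np.array([c*d[0],c*d[1],-1])/2**.5
    for sg in (1,-1):
        y=sg*np.array([-d[1],d[0],0]);Q=quat(np.c_[np.cross(y,z),y,z])
        for h in (.03,.12,.2): print(s,sg,h,inverse_kinematics([.52,-.28,h],Q))
```

```text
d [ 0.5853 -0.8108  0.    ]
wg [0.4542 0.2496 0.22  ] [ 0.      1.     -0.0003 -0.    ] 3.4583 [ 0.4797  0.2704  1.8663 -0.      1.0049  2.0512]
wc [ 0.535  -0.0548  0.2399] [-0.0001  1.      0.0009 -0.0001] 4.8667 [-0.1244  0.2746  1.8073  0.0001  1.0598  1.4446]
over 1 0.03 [-0.6297  0.9929  1.2761  0.2219  1.6312 -1.3301]
over 1 0.12 [-0.6297  0.8769  1.2821  0.2246  1.7383 -1.3056]
over 1 0.2 [-0.6297  0.7854  1.2627  0.2303  1.8464 -1.28  ]
over -1 0.03 [-0.6297  0.9929  1.2761  0.2219  1.6312  1.8115]
over -1 0.12 [-0.6297  0.8769  1.2821  0.2246  1.7383  1.836 ]
over -1 0.2 [-0.6297  0.7854  1.2627  0.2303  1.8464  1.8616]
after 1 0.03 [-0.2852  0.7122  2.1958  3.9934  0.6143  1.3219]
after 1 0.12 [-0.2852  0.489   2.2043  4.2865  0.4964  0.9785]
after 1 0.2 None
after -1 0.03 [-0.2852  0.7122  2.1958  3.9934  0.6143 -1.8197]
after -1 0.12 [-0.2852  0.489   2.2043  4.2865  0.4964 -2.1631]
after -1 0.2 None
```

View pics/wgc.png

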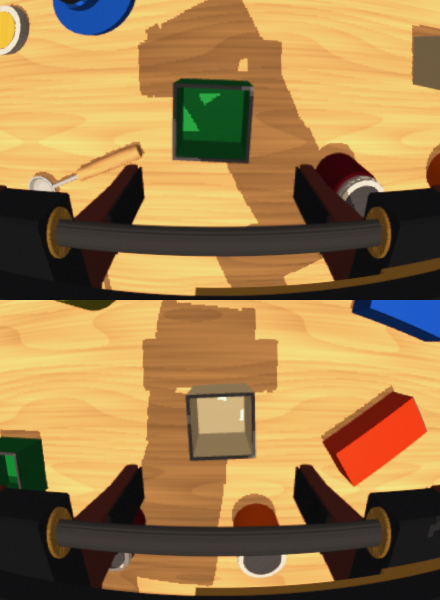

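Run:
```python
import cv2,numpy as np
a=cv2.imread("pics/wg.png")[130:230,260:360];b=cv2.imread("pics/wc.png")[140:240,275:375]
f=lambda i:cv2.resize(i,(400,400),interpolation=cv2.INTER_NEAREST)
o=np.hstack([f(a),f(b)])
o=cv2.convertScaleAbs(o,alpha=1.4,beta=15)
cv2.imwrite("pics/crop2.png",o)
```

```text
(no output)
```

View pics/crop2.png

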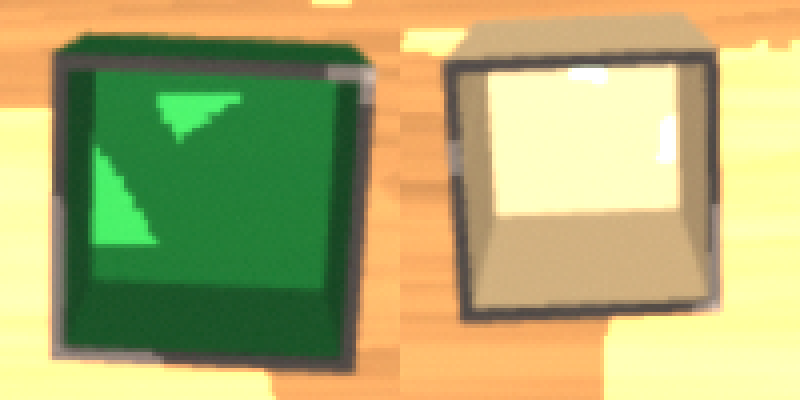

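The enlarged crop shows the rim outer corners clearly. Crop pixels for green are (53,53), (377,66), (355,373), (51,358). For cream they are (444,62), (718,52), (720,310), (462,322). I'll cast them onto the rim planes.

Run:
```python
from h import *
def m(n,cs,off,z):
    f=np.load(n+".npz");P=np.array([wplane(np.array(c)/4+off,z,f['p'],f['q']) for c in cs])[:,:2]
    e=np.roll(P,-1,0)-P;L=np.linalg.norm(e,axis=1);a=np.degrees(np.arctan2(e[:,1],e[:,0]))
    am=(a+45)%90-45
    print(n,P.mean(0),L*1000,am,am.mean())
m("wg",[(53,53),(377,66),(355,373),(51,358)],np.array([259.5,129.5]),.07)
m("wc",[(44,62),(318,52),(320,310),(62,322)],np.array([274.5,139.5]),.1)
f=np.load("wc.npz");im=cv2.imread("pics/wc.png");h=cv2.cvtColor(im,cv2.COLOR_BGR2HSV)
M=((h[...,0]<12)|(h[...,0]>172))&(h[...,1]>150)&(h[...,2]>170);M[:,:400]=0
c=blob(M);P=np.array([wplane(q,.056,f['p'],f['q']) for q in c[:,0]]);print("red",cv2.minAreaRect(c),rect(P),cv2.boxPoints(cv2.minAreaRect((P[:,:2]).astype(np.float32))))
```

```text
wg [0.4558 0.2554] [81.93   82.0188 81.5332 81.3102] [-2.4253 -2.599  -2.9231 -2.3187] -2.5665371374213866
wc [ 0.5354 -0.0586] [67.243  66.6307 66.6682 67.3828] [2.2787 2.1553 2.9241 2.6491] 2.501827998287112
red ((482.9500427246094, 201.79714965820312), (37.838462829589844, 100.24353790283203), 53.781166076660156) (array([ 0.5071, -0.2693]), array([ 56.7069, 131.2778]), 35.334835052490234) [[ 0.446  -0.2322]
 [ 0.5219 -0.3393]
 [ 0.5682 -0.3065]
 [ 0.4922 -0.1994]]
```

Run:
```python
from h import *
c=np.array([.5354,-.0586]);g=np.array([.4558,.2554])
qc=down(-np.pi/2+np.radians(2.5));qg=down(-np.pi/2-np.radians(2.57))
command_gripper(1.0)
move_pose([*c,.13],qc)
print(movel([*c,.072],v=.06,until_force=10),get_tcp_pos())
command_gripper(.6);print("w",get_grip_width()*88,get_finger_force(),get_time())
movel([*c,.19],v=.15)
f0=get_ft_force()
move_pose([*g,.19],qg);wait(.2);print(get_tcp_pos(),get_time(),f0,get_grip_width()*88)
p,q=get_tcp_pos(),get_ee_rot();np.savez("wh.npz",p=p,q=q);cv2.imwrite("pics/wh.png",read_camera("wrist")[:,:,::-1])
movel([*g,.155],v=.08)
r=movel([*g,.0755],v=.035,until_force=6);print(r,get_tcp_pos(),get_ft_force(),get_time())
```

```text
False [ 0.5357 -0.0587  0.0723]
w 68.34293493878654 29.99542862176895 7.1667
[0.4563 0.2545 0.19  ] 9.5333 [ 1.1336  0.1433 -2.9946] 68.11850499297852
True [0.4558 0.2554 0.0762] [0.5513 0.4371 6.4408] 12.3167
```

Cream bottomed at TCP z 0.0762 against an expected 0.076. I'll release it, back off and look, checking the red IK chain at the same time.

Run:
```python
from h import *
g=np.array([.4558,.2554])
command_gripper(1.0)
movel([*g,.22],v=.2);wait(.2)
p,q=get_tcp_pos(),get_ee_rot();np.savez("wn.npz",p=p,q=q);im=read_camera("wrist")[:,:,::-1];cv2.imwrite("pics/wn.png",im)
cv2.imwrite("pics/crop3.png",cv2.resize(im[120:240,250:370],(600,600),interpolation=0))
print(get_time(),get_joint_pos())
ax=np.array([.0759,-.1071,0]);d=ax/np.linalg.norm(ax);c=np.array([.5071,-.2693,.028])
print("yaw",np.degrees(np.arctan2(d[1],d[0])))
z=-(d+[0,0,1])/2**.5
G=c+d*.040
for sg in (1,-1):
    y=sg*np.array([-d[1],d[0],0]);Q=quat(np.c_[np.cross(y,z),y,z])
    for h in (0,.17): print(sg,inverse_kinematics(G+z*.019+[0,0,h],Q), inverse_kinematics(G+z*.019-z*.08,Q))
```

```text
13.9667 [0.488  0.2792 1.8568 0.     1.0101 2.1036]
yaw -54.67542986323217
1 [-0.6412  1.023   1.2494  0.2199  1.6283 -1.3329] [-0.6616  1.02    1.0942  0.2104  1.7864 -1.3152]
1 [-0.6412  0.8132  1.2456  0.2277  1.8365 -1.285 ] [-0.6616  1.02    1.0942  0.2104  1.7864 -1.3152]
-1 [-0.6412  1.023   1.2494  0.2199  1.6283  1.8087] [-0.6616  1.02    1.0942  0.2104  1.7864  1.8264]
-1 [-0.6412  0.8132  1.2456  0.2277  1.8365  1.8566] [-0.6616  1.02    1.0942  0.2104  1.7864  1.8264]
```

View pics/crop3.png

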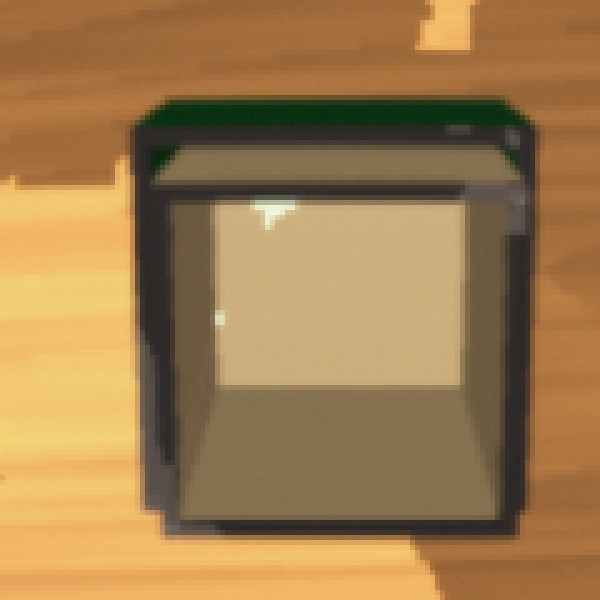

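Run:
```python
from h import *
f=np.load("wn.npz")
def m(cs,z):
    P=np.array([wplane(np.array(c)/5+[249.5,119.5],z,f['p'],f['q']) for c in cs])[:,:2]
    e=np.roll(P,-1,0)-P;L=np.linalg.norm(e,axis=1);a=(np.degrees(np.arctan2(e[:,1],e[:,0]))+45)%90-45
    print(P.mean(0),L*1000,a)
m([(152,186),(530,183),(520,537),(163,537)],.104)
t=cv2.imread("pics/top0.png");h=cv2.cvtColor(t,cv2.COLOR_BGR2HSV);H,S,V=[h[...,i].astype(int) for i in range(3)]
for n,mm,s in (("yel",(H>22)&(H<35)&(S>200)&(V>110),(468,199)),("turq",(H>80)&(H<97)&(S>120),(422,270)),("blue",(H>105)&(H<125)&(S>120),(397,154))):
    c=blob(mm,s);P=np.array([plane("top",q,.056) for q in c[:,0]]);r=rect(P);print(n,r,cv2.boxPoints(cv2.minAreaRect(P[:,:2].astype(np.float32))).tolist())
# tool body bottom-edge outline
d=np.array([.0759,-.1071,0]);d/=np.linalg.norm(d);y=np.array([-d[1],d[0],0]);z=-(d+[0,0,1])/2**.5;x=(d-[0,0,1])/2**.5
for gm in (.04,.025):
  G=np.array([.5071,-.2693,.031])+d*gm
  for b in (.061,.075,.1):
    print(gm,b,[G-z*b+x*.0375+s*y*.089 for s in(1,-1)])
```

```text
[0.4556 0.2542] [68.0771 67.8467 68.2471 67.2739] [-2.1055 -2.4045 -2.5873 -2.5497]
yel (array([ 0.5523, -0.5126]), array([133.3447,  58.0967]), 22.632898330688477) [[0.4795956015586853, -0.5114763975143433], [0.5019527077674866, -0.5650990009307861], [0.6250283122062683, -0.5137844085693359], [0.602671205997467, -0.46016180515289307]]
turq (array([ 0.3454, -0.3642]), array([ 56.0241, 129.3289]), 30.01435661315918) [[0.2887614071369171, -0.3221941888332367], [0.3534539043903351, -0.43418005108833313], [0.4019652307033539, -0.4061557948589325], [0.3372727334499359, -0.29416993260383606]]
blue (array([ 0.6811, -0.301 ]), array([129.3176,  59.3422]), 78.25507354736328) [[0.6388453841209412, -0.35826802253723145], [0.6969451308250427, -0.37034738063812256], [0.7232683300971985, -0.24373722076416016], [0.6651685833930969, -0.23165786266326904]]
0.04 0.061 [array([ 0.6431, -0.3073,  0.0476]), array([ 0.4979, -0.4102,  0.0476])]
0.04 0.075 [array([ 0.6488, -0.3154,  0.0575]), array([ 0.5036, -0.4183,  0.0575])]
0.04 0.1 [array([ 0.6591, -0.3298,  0.0752]), array([ 0.5138, -0.4327,  0.0752])]
0.025 0.061 [array([ 0.6344, -0.2951,  0.0476]), array([ 0.4892, -0.398 ,  0.0476])]
0.025 0.075 [array([ 0.6402, -0.3031,  0.0575]), array([ 0.4949, -0.4061,  0.0575])]
0.025 0.1 [array([ 0.6504, -0.3176,  0.0752]), array([ 0.5052, -0.4205,  0.0752])]
```

Run:
```python
from h import *
d=np.array([.0759,-.1071,0]);d/=np.linalg.norm(d);y=-np.array([-d[1],d[0],0]);z=-(d+[0,0,1])/2**.5
Q=quat(np.c_[np.cross(y,z),y,z]);G=np.array([.5071,-.2693,.035])+d*.028;T=G+z*.019
move_pose(T+[0,0,.17],Q);print(get_time(),get_joint_pos())
movel(T+[0,0,.05],v=.2);print(movel(T,v=.08,until_force=8),get_tcp_pos()-T)
command_gripper(.4);print("w",get_grip_width()*88,get_finger_force(),get_time())
movel(T+[0,0,.17],v=.2)
j=np.array(get_joint_pos());j[5]-=np.pi;print(j);movej(j);print(get_time(),get_grip_width()*88)
movel(T+[0,0,.075],v=.15)
cv2.imwrite("pics/s1.png",read_camera("side")[:,:,::-1])
r=movel(T+[0,0,.04],v=.03,until_force=4);print(r,get_tcp_pos(),get_tcp_pos()[2]-.0796,get_ft_force(),get_time())
cv2.imwrite("pics/s2.png",read_camera("side")[:,:,::-1])
a=cv2.imread("pics/s1.png")[40:240,230:430];b=cv2.imread("pics/s2.png")[40:240,230:430]
cv2.imwrite("pics/s12.png",cv2.resize(np.hstack([a,b]),(800,400)))
```

```text
15.9583 [-0.6343  0.7886  1.2766  0.2308  1.8288  1.8592]
False [ 0.0001 -0.     -0.0001]
w 56.08841442775919 29.962343838997185 18.0833
[-0.6365  0.7908  1.2776  0.2304  1.8282 -1.2825]
21.7333 55.67733287541253
True [ 0.5157 -0.281   0.0807] 0.001110133779642461 [ 1.0604 -0.4636  3.0475] 23.2083
```

View pics/s12.png

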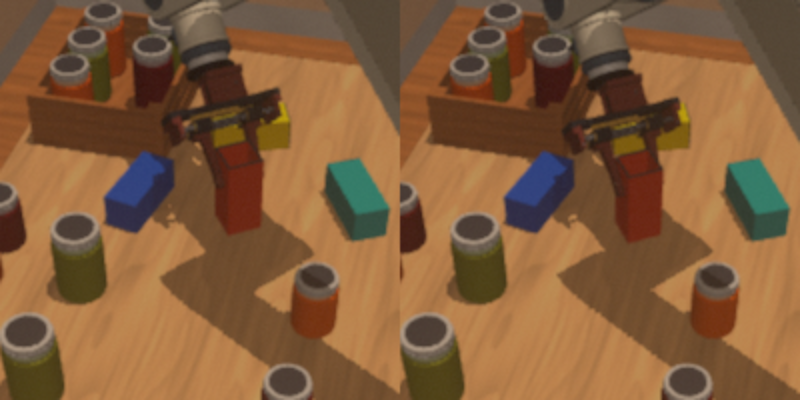

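Left is before contact and right is at contact. The red tin is upright with its mouth up at crop (640,155), resting on the table, and the neighbours are untouched. Now I'll release it and look from above.

Run:
```python
from h import *
d=np.array([.0759,-.1071,0]);d/=np.linalg.norm(d);z=-(d+[0,0,1])/2**.5
G=np.array([.5071,-.2693,0])+d*.021;np.save("tc.npy",G);print("expect",G)
command_gripper(1.0);p=get_tcp_pos()
movel(p-z*.13,v=.2)
move_pose([G[0],G[1],.26],down(np.arctan2(d[1],d[0])));wait(.2)
p,q=get_tcp_pos(),get_ee_rot();np.savez("wr.npz",p=p,q=q);im=read_camera("wrist")[:,:,::-1];cv2.imwrite("pics/wr.png",im)
print(p,get_time(),get_joint_pos())
cv2.imwrite("pics/crop4.png",cv2.resize(im[120:240,250:370],(600,600),interpolation=0))
```

```text
expect [ 0.5192 -0.2864  0.    ]
[ 0.5193 -0.2866  0.2594] 26.5 [-0.5244  0.3371  1.6688  0.      1.1365  0.4298]
```

View pics/crop4.png

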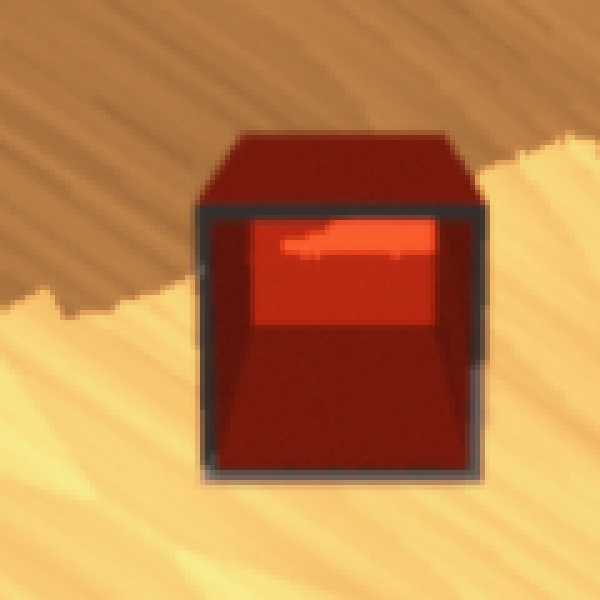

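Run:
```python
from h import *
f=np.load("wr.npz")
P=np.array([wplane(np.array(c)/5+[249.5,119.5],.13,f['p'],f['q']) for c in [(197,203),(488,204),(482,483),(203,483)]])[:,:2]
e=np.roll(P,-1,0)-P;L=np.linalg.norm(e,axis=1);a=(np.degrees(np.arctan2(e[:,1],e[:,0])))%90
c=P.mean(0);print(c,L*1000,a)
assert abs(L.mean()-.056)<.002
ang=np.radians(a.mean()-90)
g=np.array([.4556,.2549]);qg=down(-np.pi/2-np.radians(2.4))
move_pose([*c,.16],down(ang))
print(movel([*c,.102],v=.06,until_force=8),get_tcp_pos())
command_gripper(.4);print("w",get_grip_width()*88,get_finger_force(),get_time())
movel([*c,.26],v=.15)
move_pose([*g,.26],qg);wait(.2);print(get_tcp_pos(),get_time(),get_grip_width()*88)
movel([*g,.222],v=.08)
r=movel([*g,.1085],v=.035,until_force=5);print(r,get_tcp_pos(),get_ft_force(),get_time())
cv2.imwrite("pics/s3.png",read_camera("side")[:,:,::-1])
```

```text
[ 0.5201 -0.2871] [55.2544 55.757  55.4227 55.9581] [35.164  35.4371 35.3724 35.2642]
False [ 0.5203 -0.2873  0.1023]
w 56.03076727535255 29.954414069652557 28.7
[0.4559 0.2544 0.26  ] 32.0667 56.20926965764481
True [0.4557 0.255  0.1095] [-0.0502 -0.7665  6.3752] 35.7083
```

Red bottomed at exactly 0.1095. I'll release, retreat and verify.

Run:
```python
from h import *
g=np.array([.4557,.255])
command_gripper(1.0)
movel([*g,.28],v=.15);wait(.3)
a=read_camera("wrist")[110:250,230:390,::-1];b=read_camera("side")[220:360,240:400,::-1]
cv2.imwrite("pics/fin.png",cv2.resize(np.hstack([a,b]),(800,350)));print(get_time(),get_tcp_pos())
```

```text
38.125 [0.4557 0.255  0.2797]
```

View pics/fin.png

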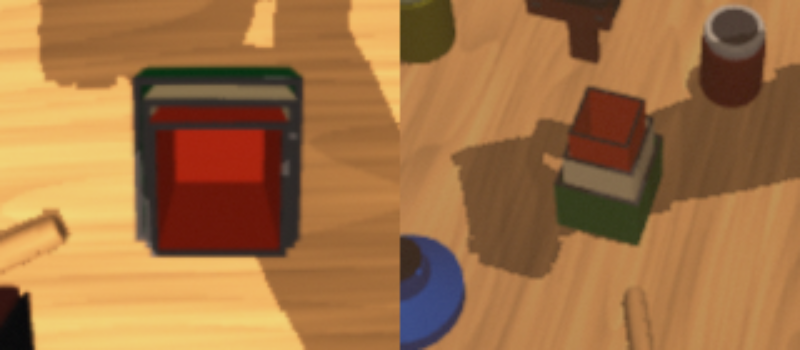

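Both views show the three tins fully nested, with red at crop (220,190) and (605,130), mouth up. The funnel and jars are undisturbed.

```bash
python3 -c "from station import *;print(job_done())"
```

```text
the job is handed in; nothing more can be done
None
```

I handed the job in at about 38 s of the 72 s allowed: cream is seated in green and red is seated mouth up in cream, with the final pictures showing a full nest, green in place, and the funnel and jars in view undisturbed.

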